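# Close up the tool setter: drive the battery-hatch screw home and test it

## Task

The battery hatch screw of the tool-height setter is loose: take the screwdriver from its sloping rest, stand it upright in the holder block and let go, then take it again from above so that you can drive the screw. Put the bit in the slot and, pressing it down so that it stays seated, turn the screw clockwise fully home; then stand the screwdriver back in the holder, let go, and last of all press the setter's test button fully down and release it. Leave the cartons and the standing tubes as they are.

Things in the scene. Friction and masses are not known exactly. Their poses are not given: they have to be found in the camera images.
- setter: Tool-height setter, fixed grey box 130 (x) x 100 (y) x 50 mm high, origin at the centre of its underside, z up. On its top: hatch screw in a 14 mm round counterbore (3 mm chamfer at the mouth) at x -30, y +18 mm; test button at x +36, y -26; at x +36, y +26 a plain steel measuring anvil (fixed disc, 32 mm across, 10 mm high), not to be mistaken for the button.
- slot (a point): Centre of the floor of the screw's slot, turning and sinking with it; x along the slot, z up. Slot 4 mm deep, about 4 mm wide at the floor and 5.5 mm at the top, right across the steel head (half a turn of the bit fits the same). At joint value 0 its floor is 40 mm above the bench, 10 mm below the counterbore's mouth; the screw sinks 2.8 mm per rad, so the bit must follow it down.
- screw_lift: The screw as a whole (its turning slotted head with it), origin at the centre of the slot floor like point slot, but not turning with the screw; z up.
- hatch_screw (a joint): Screw rotation in rad, growing as it turns clockwise seen from above; 0 is fully loose and 1.4 the hard stop, fully home. At 0 the slot lies along the x axis of the setter. Starts between 0 and 0.2. Needs about 0.1 N m to turn and stays where it is left.
- test_button_top (a point): Centre of the top face of the spring test button, a grey disc 22 mm across in a black housing on the setter's top, moving with it; z up.
- test_button (a joint): Travel of the test button in m: 0 released, 0.006 fully down (about 5 N).
- driver: Flat-blade screwdriver, 162 mm, 110 to 180 g, origin at the centre of the bit's tip edge, z up its axis to the handle. Blade 10 mm wide (x), 3 mm thick (y); steel shaft 10 mm in diameter up to z 62; black square handle 26 x 26 mm, flat sides facing x and y, from its shoulder at z 62 to its end at z 162. Balance point about z 90 mm. Starts loose on the rest at 45 degrees, its y level.
- rest: Fixed dark steel rest, base 170 x 70 x 8 mm (x -90 to +80), origin at bench level, z up. The driver slopes at 45 degrees in its x-z plane, bit tip at x +60, z 18 mm, handle rising towards -x. Handle on a rib 14 mm wide, so fingers pass down both sides; its shoulder stops against a fork 32 mm wide, open upwards, straddling the shaft. Draw it out along its axis or upwards.
- holder: Upright holder, a fixed plain grey block 64 x 64 x 70 mm high, origin at the centre of its underside, z up. A vertical round hole 16 mm in diameter with a 4 mm chamfer goes right through its centre; the driver's shaft hangs in it with the handle's shoulder on the block's top, so that the bit tip is then 8 mm above the bench.
- carton_a: Bystander: loose open cardboard carton 105 x 105 x 80 mm, with flaps, full of cutter tubes, origin at the centre of its underside.
- carton_b: Bystander: loose open cardboard carton 90 x 110 x 70 mm, with flaps, full of cutter tubes, origin at the centre of its underside.
- tube_a: Bystander: loose white cutter tube with a red cap, standing upright, 29 mm across, 88 mm high, origin at the centre of its underside.
- tube_b: Bystander: a second tube like tube_a.
Things that resemble listed ones, but are neither listed nor needed, are in the scene too. What is shaped like the setter but blue is not meant. There is more than one size of the driver; the job needs the larger.

How it is judged:
On the way, in this order (a step that is already met when the one before it is completed fails the run):
1. the screwdriver stands upright in the holder, let go (horizontal distance between driver and holder below 0.008 m and height (world z) of driver below 0.013 m and angle between driver's own z axis and vertical below 0.12 rad and contact force between the fingers and driver below 0.1 N), for 0.2 s.
2. the screw is driven home with the bit pressed into its slot (value of joint hatch_screw above 1.3 rad and distance between driver and slot below 0.005 m and contact force between driver and screw_lift above 1 N), for 0.1 s.
3. the screwdriver stands in the holder again, let go (all of step 1), for 0.2 s.
4. the test button is pressed fully down (value of joint test_button above 0.0052 m), for 0.05 s.
At the end, for the whole second after the job is handed in: The hatch screw is home (beyond 1.3 of 1.4 rad), the test button has been pressed and is released (under 1.5 mm down), and the screwdriver stands at rest in the holder: shoulder down on the block (tip under 13 mm above the bench), within 8 mm of the hole's axis and 0.12 rad of upright (value of joint hatch_screw above 1.3 rad and value of joint test_button below 0.0015 m and horizontal distance between driver and holder below 0.008 m and height (world z) of driver below 0.013 m and angle between driver's own z axis and vertical below 0.12 rad and linear speed of driver below 0.02 m/s); the robot touches nothing.
It fails at once if the test button is pressed before the screw is home (value of joint test_button above 0.003 m and value of joint hatch_screw below 1.3 rad).
It fails at once if a carton is pushed more than 20 mm (distance of any of carton_a, carton_b from where it was at the start of the episode above 0.02 m).
It fails at once if a standing tube is pushed more than 20 mm or knocked over (distance of any of tube_a, tube_b from where it was at the start of the episode above 0.02 m or angle between any of tube_a, tube_b's own z axis and vertical above 0.4 rad).
It also fails if it takes over 69 s, if anything falls off the work surface, if the arm or the gripper's body presses on something with over 40 N, if the wrist force passes 120 N, or if a joint passes its speed limit or range.

## Robot

A 6-joint arm with a two-finger parallel gripper is mounted at the origin on the work surface. World frame = base frame: x ahead of the robot, y to its left, z up, the work surface at z = 0. Lengths are in m, angles in rad, forces in N, time in s.
With the tool pointing down it reaches from about 0.275 to 0.875 m from the base axis. Payload 12.5 kg.
Tool frame: the origin (TCP) lies midway between the tips of the shut fingers; the grasp point (between the pads) lies 19 mm behind it; z points along the fingers, x is the direction in which the jaws open and shut, and the axes are right-handed (so a half turn about z gives the same grasp; the last joint's range is limited). The gripper opens to 85 mm and grips with 20 to 120 N. Pads are 22 mm wide; open, the fingers measure 114 mm over their backs; the gripper's body (76 mm by 85 mm) begins 54 mm behind the grasp point. The pads swing forward as they close: fully open they stand 13 mm farther back than shut.
Start: joints at [-1.406, 0.351, 1.652, -0, 1.139, -0.085], TCP at [0.136, -0.533, 0.231] pointing down, gripper open.
Joint ranges: [-2.75, 2.75], [-0.79, 2.1], [0.01, 2.65], [-1.57, 4.71], [0.07, 3.14], [-2.87, 2.87]. Speed limits (rad/s): [2.22, 2.22, 2.79, 3.14, 3.14, 3.14].

## Interface

Orientations are given as a 3x3 rotation matrix whose columns are the frame's x, y, z axes.
In Python, from station import r, claw, camera, order gives the robot as it stands. Calls block until the motion is done:
- r.move_to(position, orientation): joint-space move of the TCP to a pose.
- r.servo_line(position, ori=None, velocity=0.15, until_force=None): straight line of the TCP; ori=None keeps the orientation; velocity is the mean speed in m/s. With until_force (N) it stops when the force on the tool has changed by that much, and returns True; else False.
- r.move_j(angles): joint-space move.
- claw.grip(opening): finger opening in m; the grip force is fixed at half the most; returns when the fingers have stopped.
- r.sleep(seconds).
- r.inverse_kinematics(position, orientation): joint angles nearest the present ones, or None.
- camera(name): name is "scene" or "top" or "wrist"; returns a dict with "image" (384x512x3 uint8, blue, green, red), "range_z" (384x512 float32, m along the optical axis (not along the pixel's ray), 0 where there is no reading), "fx", "fy", "cx", "cy" (pixels), "k1" (the pictures are not rectified: a ray, as slopes to the right and down, at radius r is drawn at 1 + k1 r^2 times it, then the intrinsics apply), "rvec" (rotation vector, rad) and "tvec" (3), from world to camera coordinates, as OpenCV has them. Camera axes: x right, y down, z forward; pixel columns grow to the right and rows downward; lengths in m; the calibration is good to about 2 mm. A picture is of the moment at which its call begins.
A pose or a line that the arm cannot do raises r.Unreachable and nothing moves.
- order.hand_in(): hands the job in, once; it reports no verdict.
Readings, each from a call of its own:
- r.get_time_s(): time.
- r.get_q(): joint angles.
- r.get_joint_vel(): joint speeds.
- r.get_tau(): joint torques, N m.
- r.get_tool_pos(): TCP position.
- r.get_ee_rot(): TCP orientation.
- r.get_ft_force(): force on the tool from outside, world axes, zero at the start.
- r.get_torque(): the same for the moment, N m.
- r.get_opening(): finger opening in m.
Only numpy, scipy, OpenCV 4.12 (cv2) and the standard library are available. Lean on these libraries where they do the work, as an engineer would, in place of code of your own. Each camera call takes 0.05 s, during which the arm holds its last target.

## Working session

There is one attempt and no reset: what is moved stays moved. The work goes in short steps, each a Python script; the robot and the scene stay as the last script left them, time stands still between calls to the robot, and variables do not carry over. Pictures are saved under pics/ and viewed, and the job is handed in when it is done.

```bash
ls; mkdir -p pics; python3 - <<'E'
from station import r, claw, camera, order
import cv2,numpy as np
for n in ["scene","top","wrist"]:
    c=camera(n); cv2.imwrite(f"pics/{n}0.png",c["image"]); np.savez(f"{n}0.npz",**c)
    R=cv2.Rodrigues(np.array(c["rvec"]))[0]
    print(n,c["fx"],c["fy"],c["cx"],c["cy"],c["k1"],(-R.T@np.array(c["tvec"]).ravel()).round(3),R.round(2).tolist())
print(r.get_time_s())
E
```

```text
pics
scene 422.75827026585273 422.75827026585273 256.5599620552443 190.0201641537888 -0.05765830180341297 [0.979 0.732 0.812] [[-0.85, 0.53, -0.0], [0.36, 0.58, -0.73], [-0.38, -0.62, -0.68]]
top 352.08477758524754 352.08477758524754 256.594500137043 183.49594035469428 -0.091210249960262 [0.512 0.06  0.926] [[-0.03, -1.0, -0.01], [-1.0, 0.03, -0.06], [0.06, 0.0, -1.0]]
wrist 266.93691331520074 266.93691331520074 257.02473604667625 188.55381195161377 0.02093297803264762 [ 0.218 -0.512  0.373] [[0.25, -0.97, -0.0], [-0.92, -0.24, 0.32], [-0.31, -0.08, -0.95]]
0.15
```

View pics/top0.png

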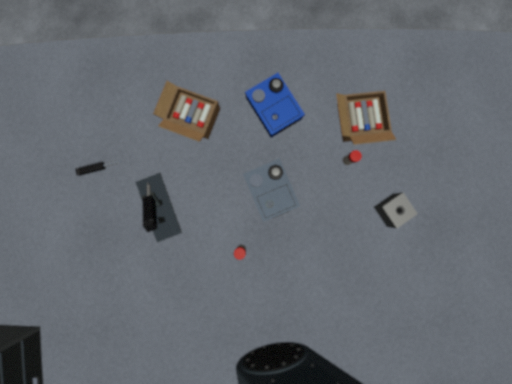

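View pics/scene0.png

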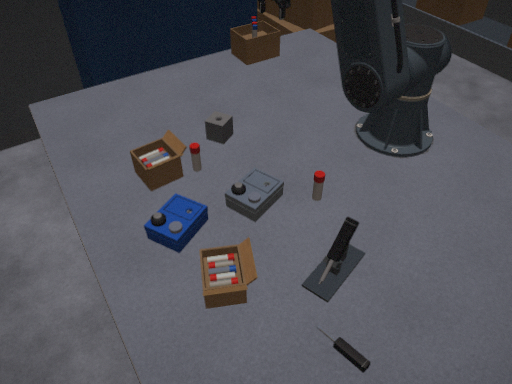

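View pics/wrist0.png

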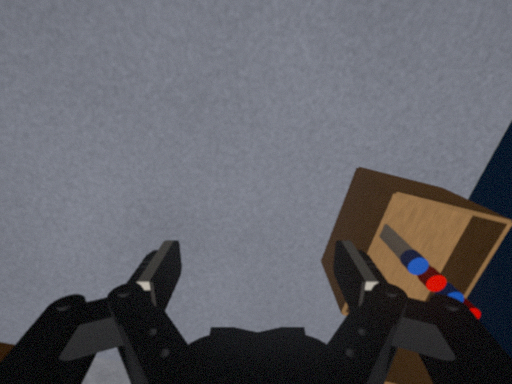

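The top view shows the grey setter at about (272,190), the holder at (398,210) with its hole at (401,210), and the rest with the larger driver at (158,207). The decoy small driver is at (90,168), the tubes at (240,253) and (355,157), and the blue decoy setter at (275,105). Next I'll zoom in and measure.

```bash
cat > h.py <<'E'
import numpy as np, cv2
def load(n): return dict(np.load(n+".npz"))
def ray(c,u,v):
    x=(u-c["cx"])/c["fx"]; y=(v-c["cy"])/c["fy"]; rd=np.hypot(x,y); ru=rd
    for _ in range(20): ru=rd/(1+c["k1"]*ru**2)
    s=ru/rd if rd>0 else 1
    R=cv2.Rodrigues(np.array(c["rvec"],float))[0]; t=np.array(c["tvec"],float).ravel()
    return -R.T@t, R.T@np.array([x*s,y*s,1.])
def plane(c,u,v,z):
    o,d=ray(c,u,v); return o+d*(z-o[2])/d[2]
def depth(c,u,v):
    o,d=ray(c,u,v); return o+d*c["range_z"][int(round(v)),int(round(u))]
def cloud(c):
    h,w=c["range_z"].shape; uu,vv=np.meshgrid(np.arange(w),np.arange(h))
    x=(uu-c["cx"])/c["fx"]; y=(vv-c["cy"])/c["fy"]; rd=np.hypot(x,y)+1e-9; ru=rd.copy()
    for _ in range(20): ru=rd/(1+c["k1"]*ru**2)
    s=ru/rd; R=cv2.Rodrigues(np.array(c["rvec"],float))[0]; t=np.array(c["tvec"],float).ravel()
    P=np.stack([x*s,y*s,np.ones_like(x)],-1)*c["range_z"][...,None]
    return (P-t)@R
def proj(c,P):
    R=cv2.Rodrigues(np.array(c["rvec"],float))[0]; p=R@np.array(P)+np.array(c["tvec"],float).ravel()
    x,y=p[:2]/p[2]; f=1+c["k1"]*(x*x+y*y)
    return c["fx"]*x*f+c["cx"],c["fy"]*y*f+c["cy"]
def crop(c,name,u0,u1,v0,v1,s):
    im=c["image"][v0:v1,u0:u1]; cv2.imwrite("pics/"+name,cv2.resize(im,None,fx=s,fy=s,interpolation=cv2.INTER_CUBIC))
E
python3 - <<'E'
from h import *
c=load("top0"); s=load("scene0")
crop(c,"t_rest.png",70,190,150,250,6)
crop(c,"t_set.png",230,320,150,230,8)
crop(c,"t_hold.png",330,430,140,240,5)
crop(s,"s_rest.png",290,380,210,300,6)
P=cloud(c)
for n,(u,v) in dict(set=(275,203),hold=(392,204),tubea=(240,253),tubeb=(355,157),cA=(185,110),cB=(366,115),bench=(330,250),dr=(150,205),small=(90,168)).items(): print(n,P[v,u].round(3),depth(c,u,v).round(3))
P=cloud(s); print(P[245,340],P[150,100],P[190,265].round(3))
E
```

```text
set [0.519 0.019 0.051] [0.519 0.019 0.051]
hold [ 0.508 -0.268  0.071] [ 0.508 -0.268  0.071]
tubea [0.403 0.106 0.092] [0.403 0.106 0.092]
tubeb [ 0.624 -0.176  0.089] [ 0.624 -0.176  0.089]
cA [0.757 0.238 0.063] [0.757 0.238 0.063]
cB [ 0.733 -0.216  0.063] [ 0.733 -0.216  0.063]
bench [ 0.392 -0.125 -0.001] [ 0.392 -0.125 -0.001]
dr [0.521 0.316 0.101] [0.521 0.316 0.101]
small [0.623 0.502 0.022] [0.623 0.502 0.022]
[0.51780266 0.32773232 0.09836625] [ 0.84653815 -0.43016905 -0.00310841] [0.535 0.053 0.052]
```

View pics/t_rest.png

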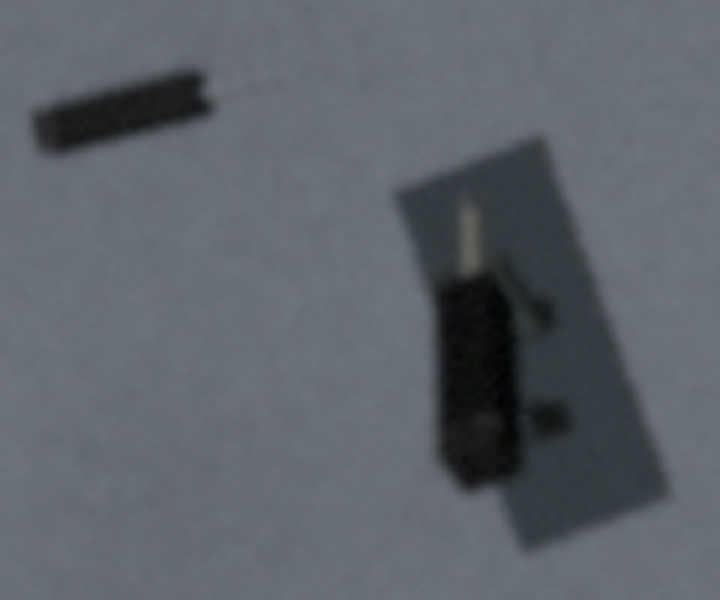

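View pics/t_set.png

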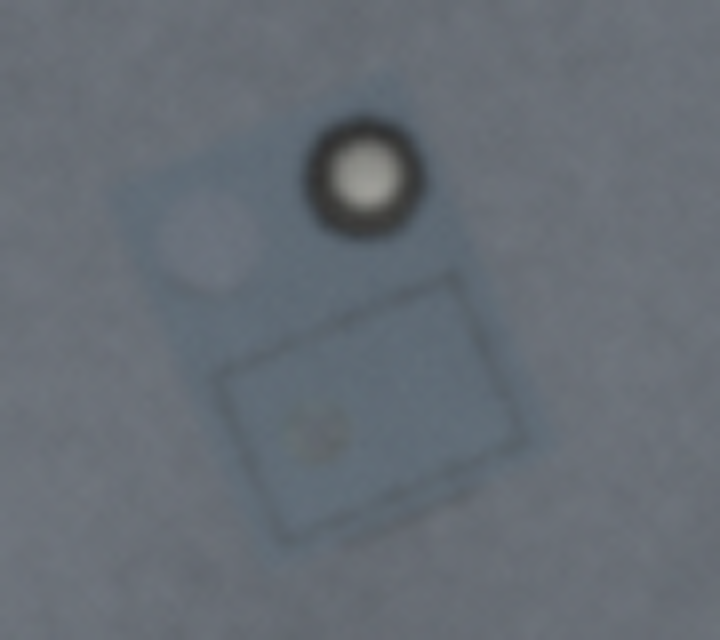

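View pics/t_hold.png

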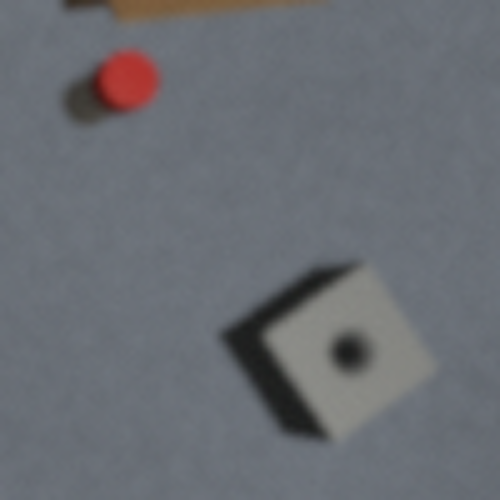

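View pics/s_rest.png

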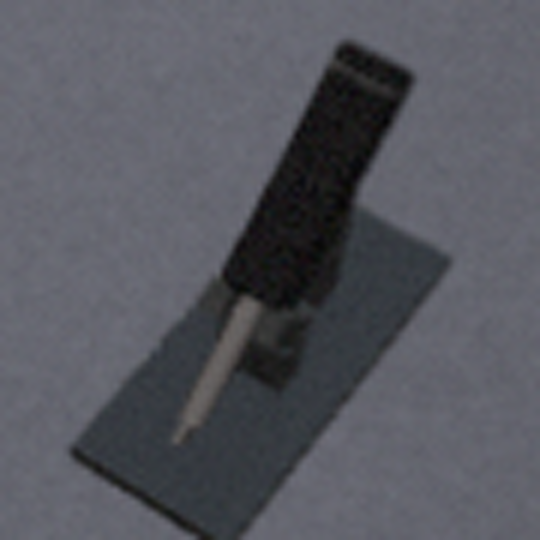

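The top crop clearly shows the rest plate corners at about (136,182), (160,173), (181,232) and (158,242). The bit end is the upper one, and the setter, button and hole are also clear. Now I'll turn these into poses.

```bash
python3 - <<'E'
from h import *
from station import r
c=load("top0")
def cp(x,y,s,u0,v0): return (x+.5)/s-.5+u0,(y+.5)/s-.5+v0
Rc=[plane(c,*cp(x,y,6,70,150),.008) for x,y in [(398,192),(543,137),(668,495),(527,550)]]
for p in Rc: print(p.round(4))
f=(Rc[0]+Rc[1])/2; b=(Rc[2]+Rc[3])/2; ex=f-b; print("len",np.linalg.norm(ex)); a=np.arctan2(ex[1],ex[0]); e=np.array([np.cos(a),np.sin(a),0])
print("rest yaw",a, "org from front",f-e*.08,"from back",b+e*.09, "lat",[np.linalg.norm(Rc[0]-Rc[1])])
# driver check: mask handle? tip
print("tip",plane(c,*cp(465,195,6,70,150),.018), "expected",(f+b)/2+e*.065)
print("hole",plane(c,*cp(351,352,5,330,140),.07))
H=[plane(c,*cp(x,y,5,330,140),.07) for x,y in [(368,262),(438,367),(336,442),(264,332)]]
print("H c",np.mean(H,0),[np.linalg.norm(H[i]-H[i-1]).round(4) for i in range(4)])
d=H[0]-H[3]; print("hold yaw",np.arctan2(d[1],d[0]))
S=[plane(c,*cp(x,y,8,230,150),.05) for x,y in [(108,187),(392,75),(547,440),(272,560)]]
sc=np.mean(S,0); ex=(S[0]+S[1]-S[2]-S[3]); print("setter",sc,"yaw",np.arctan2(ex[1],ex[0]),[np.linalg.norm(S[i]-S[i-1]).round(4) for i in range(4)])
bt=plane(c,*cp(365,175,8,230,150),.062); an=plane(c,*cp(210,242,8,230,150),.06); sw=plane(c,*cp(318,436,8,230,150),.045)
print("button",bt,"anvil",an,"screw",sw); d=an-bt; print("yaw from disc",np.arctan2(d[1],d[0])-np.pi/2,np.linalg.norm(d))
P=cloud(c); u,v=cp(365,175,8,230,150); print("button depth",P[int(round(v)),int(round(u))], P[int(round(v))-5:int(round(v))+6,int(round(u)),2].round(3))
# wrist cam
w=load("wrist0"); Rw=cv2.Rodrigues(w["rvec"].astype(float))[0]; Cw=-Rw.T@w["tvec"].ravel()
Rt=np.array(r.get_ee_rot()); pt=np.array(r.get_tool_pos()); print("tool",Rt.round(3),pt)
M=Rt.T@Rw.T; t=Rt.T@(Cw-pt); print("cam in tool",M.round(3),t.round(4)); np.savez("wm.npz",M=M,t=t)
E
```

```text
[0.5847 0.3825 0.008 ]
[0.6072 0.3172 0.008 ]
[0.4495 0.2638 0.008 ]
[0.4268 0.3264 0.008 ]
len 0.16706460273961846
rest yaw 0.3338373727767015 org from front [0.52038769 0.32365637 0.008     ] from back [0.52316103 0.32461821 0.008     ] lat [np.float64(0.06903690806401544)]
tip [0.58180536 0.34914201 0.018     ] expected [0.57846187 0.34379755 0.008     ]
hole [ 0.4927373 -0.2872796  0.07     ]
H c [ 0.49337758 -0.28774412  0.07      ] [np.float64(0.0634), np.float64(0.0624), np.float64(0.0639), np.float64(0.0645)]
hold yaw -1.025654373062163
setter [0.55412651 0.02814168 0.05      ] yaw 0.37962010307233757 [np.float64(0.1268), np.float64(0.0956), np.float64(0.1237), np.float64(0.0932)]
button [0.59633706 0.01647717 0.062     ] anvil [0.5770461  0.06475931 0.06      ] screw [0.51655292 0.0326842  0.045     ]
yaw from disc 0.3801153408235085 0.0520317882840701
button depth [0.5965281  0.01736299 0.07113111] [0.062 0.062 0.071 0.074 0.073 0.071 0.075 0.073 0.073 0.073 0.062]
tool [[ 0.247 -0.969 -0.   ]
 [-0.969 -0.247  0.001]
 [-0.001 -0.    -1.   ]] [ 0.13596835 -0.53267378  0.23088593]
cam in tool [[ 1.     0.001 -0.   ]
 [-0.     0.948  0.319]
 [ 0.    -0.319  0.948]] [ 0.0002 -0.0842 -0.1423]
```

```bash
cat >> h.py <<'E'
def unit(a): a=np.array(a,float); return a/np.linalg.norm(a)
def ori(x,z):
    z=unit(z); x=np.array(x,float); x=unit(x-z*(x@z)); return np.stack([x,np.cross(z,x),z],1)
def down(yaw): return ori([np.cos(yaw),np.sin(yaw),0],[0,0,-1])
RY=0.334; RO=np.array([0.5218,0.3241,0.])
RE=np.array([np.cos(RY),np.sin(RY),0]); RN=np.array([-np.sin(RY),np.cos(RY),0])
TIP=RO+RE*.06+np.array([0,0,.018]); DD=(RE-np.array([0,0,1]))/np.sqrt(2)
HOLE=np.array([0.4929,-0.2875,0.])
E
python3 - <<'E'
from h import *
from station import r
for sg in (1,-1):
    O=ori(sg*RN,DD)
    for s in (.111,.15,.23): 
        q=r.inverse_kinematics(list(TIP-DD*s),O.tolist()); print(sg,s,None if q is None else np.round(q,2))
for yaw in (-0.53,-0.53+np.pi/2,-.53-np.pi/2):
    q=r.inverse_kinematics([*HOLE[:2],.25],down(yaw).tolist()); print(yaw,None if q is None else np.round(q,2))
for yaw in (.38,-1.02,.38+np.pi/2,.38-np.pi/2,-1.02-np.pi/2):
    q=r.inverse_kinematics([.517,.033,.17],down(yaw).tolist()); print(yaw,None if q is None else np.round(q,2))
E
```

```text
1 0.111 [0.55 0.5  2.13 3.68 0.3  1.21]
1 0.15 [0.57 0.41 2.18 3.79 0.28 1.11]
1 0.23 [0.61 0.2  2.28 4.25 0.22 0.67]
-1 0.111 [ 0.55  0.5   2.13  3.68  0.3  -1.93]
-1 0.15 [ 0.57  0.41  2.18  3.79  0.28 -2.03]
-1 0.23 [ 0.61  0.2   2.28  4.25  0.22 -2.47]
-0.53 [-0.61  0.37  1.58 -0.    1.2  -0.08]
1.0407963267948965 [-0.61  0.37  1.58 -0.    1.2  -1.65]
-2.100796326794897 [-0.61  0.37  1.58 -0.    1.2   1.49]
0.38 [-0.03  0.37  1.79 -0.    0.98 -0.41]
-1.02 [-0.03  0.37  1.79 -0.    0.98  0.99]
1.9507963267948965 [-0.03  0.37  1.79 -0.    0.98 -1.98]
-1.1907963267948967 [-0.03  0.37  1.79 -0.    0.98  1.16]
-2.5907963267948966 [-0.03  0.37  1.79 -0.    0.98  2.56]
```

```bash
python3 - <<'E'
from h import *
from station import r
G=120
for th in (0,15):
  t=np.radians(th); z=RE*np.sin(t)-np.array([0,0,1])*np.cos(t)
  gp=TIP-DD*G/1000
  for sg in (1,-1):
    O=ori(sg*RN,z); qs=[r.inverse_kinematics(list(gp+z*.019-z*b),O.tolist()) for b in (0,.12)]
    print("grasp",th,sg,[None if q is None else np.round(q,2) for q in qs])
  # driver frame: zd=-DD, y=RN, x = RN x zd ; tool in driver
  zd=-DD; Dr=np.stack([np.cross(RN,zd),RN,zd],1)
  for sg in (1,-1):
    T=Dr.T@ori(sg*RN,z)
    for yaw in np.radians(range(-180,180,30)):
      D2=cv2.Rodrigues(np.array([0,0,yaw]))[0]; O=D2@T
      out=[]
      for h in (.008,.10):
        p=np.array([*HOLE[:2],h])+D2@(np.array([0,0,G/1000]))+O[:,2]*.019
        q=r.inverse_kinematics(p.tolist(),O.tolist()); out.append(None if q is None else np.round(q,2).tolist())
      if out[0] and out[1]: print(th,sg,round(np.degrees(yaw)),O[:,2].round(2),out)
E
```

```text
grasp 0 1 [array([ 0.49,  0.6 ,  1.66, -0.  ,  0.88, -1.42]), array([ 0.49,  0.45,  1.57, -0.  ,  1.12, -1.42])]
grasp 0 -1 [array([ 0.49,  0.6 ,  1.66, -0.  ,  0.88,  1.72]), array([ 0.49,  0.45,  1.57, -0.  ,  1.12,  1.72])]
0 1 -180 [ 0.71  0.   -0.71] [[-0.84, 0.48, 2.09, 1.59, 0.56, -0.7], [-0.84, 0.29, 2.05, 1.23, 0.59, -0.27]]
0 1 -150 [ 0.61  0.35 -0.71] [[-0.92, 0.57, 1.9, 1.08, 0.92, -0.67], [-0.92, 0.41, 1.85, 0.96, 1.02, -0.47]]
0 1 -120 [ 0.35  0.61 -0.71] [[-0.9, 0.69, 1.65, 0.76, 1.26, -0.79], [-0.9, 0.55, 1.61, 0.73, 1.39, -0.67]]
0 1 -90 [-0.    0.71 -0.71] [[-0.82, 0.8, 1.42, 0.5, 1.56, -1.0], [-0.82, 0.68, 1.38, 0.51, 1.69, -0.92]]
0 1 -60 [-0.35  0.61 -0.71] [[-0.71, 0.88, 1.25, 0.24, 1.76, -1.28], [-0.71, 0.77, 1.21, 0.25, 1.9, -1.25]]
0 1 -30 [-0.61  0.35 -0.71] [[-0.59, 0.91, 1.19, -0.05, 1.83, -1.63], [-0.59, 0.81, 1.15, -0.05, 1.97, -1.64]]
0 1 0 [-0.71  0.   -0.71] [[-0.47, 0.88, 1.25, -0.33, 1.73, -1.97], [-0.47, 0.77, 1.21, -0.34, 1.87, -2.02]]
0 1 30 [-0.61 -0.35 -0.71] [[-0.37, 0.8, 1.42, -0.59, 1.49, -2.24], [-0.37, 0.68, 1.39, -0.59, 1.62, -2.33]]
0 1 
[... 3220 characters left out ...]
.51], [-0.59, 0.67, 1.29, -0.04, 1.7, 1.51]]
15 -1 0 [-0.5   0.   -0.87] [[-0.51, 0.75, 1.39, -0.25, 1.46, 1.15], [-0.51, 0.65, 1.34, -0.24, 1.62, 1.11]]
15 -1 30 [-0.43 -0.25 -0.87] [[-0.43, 0.69, 1.52, -0.44, 1.28, 0.82], [-0.43, 0.58, 1.46, -0.43, 1.44, 0.74]]
15 -1 60 [-0.25 -0.43 -0.87] [[-0.4, 0.61, 1.68, -0.62, 1.02, 0.5], [-0.4, 0.48, 1.62, -0.57, 1.17, 0.39]]
15 -1 90 [-0.   -0.5  -0.87] [[-0.41, 0.52, 1.85, -0.78, 0.71, 0.18], [-0.41, 0.37, 1.79, -0.65, 0.86, -0.01]]
15 -1 120 [ 0.25 -0.43 -0.87] [[-0.5, 0.44, 1.98, -0.82, 0.37, -0.3], [-0.5, 0.29, 1.92, -0.53, 0.54, -0.61]]
15 -1 150 [ 0.43 -0.25 -0.87] [[-0.63, 0.42, 2.03, 0.31, 0.18, -1.97], [-0.63, 0.25, 1.97, 0.14, 0.4, -1.8]]
```

```bash
python3 - <<'E'
from h import *
from station import r,camera
gp=TIP-DD*.120; O=ori(RN,[0,0,-1])
t=r.get_time_s()
r.move_to((gp+np.array([0,0,.10])).tolist(),O.tolist())
print(r.get_time_s()-t, np.round(r.get_tool_pos(),4), gp)
c=camera("wrist"); np.savez("w1.npz",**c); cv2.imwrite("pics/w1.png",c["image"])
c=camera("top"); np.savez("t1.npz",**c); cv2.imwrite("pics/t1.png",c["image"])
E
```

```text
3.225 [0.4987 0.3154 0.2029] [0.49832059 0.31595264 0.10285281]
```

View pics/w1.png

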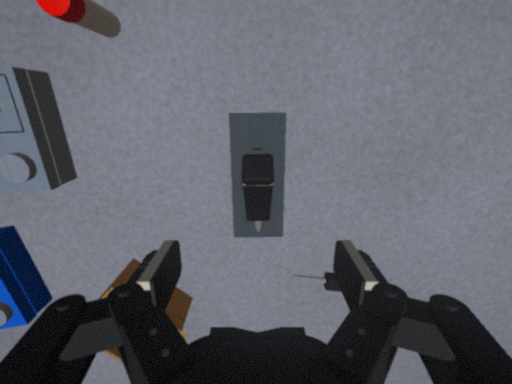

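The wrist view shows the handle lying straight and centred between the fingers (column 257), with the bit pointing down the image. I'll descend and grasp.

```bash
python3 - <<'E'
from h import *
from station import r,camera,claw
gp=TIP-DD*.120
t=r.get_time_s()
hit=r.servo_line((gp-np.array([0,0,.022])).tolist(),velocity=.12,until_force=15)
print(hit,np.round(r.get_tool_pos(),4)); claw.grip(.015); print("open",r.get_opening(),r.get_ft_force())
r.servo_line((np.array(r.get_tool_pos())+[0,0,.16]).tolist(),velocity=.12)
print(r.get_time_s()-t,r.get_opening(),np.round(r.get_ft_force(),2))
for n in("wrist","scene"):
    c=camera(n); np.savez(n[0]+"2.npz",**c); cv2.imwrite(f"pics/{n[0]}2.png",c["image"])
E
```

```text
False [0.4987 0.3162 0.0816]
open 0.02601563093779611 [-2.22672403 -1.46849678  3.94027723]
3.225 0.025431015495968008 [-0.14 -0.5  -2.33]
```

View pics/w2.png

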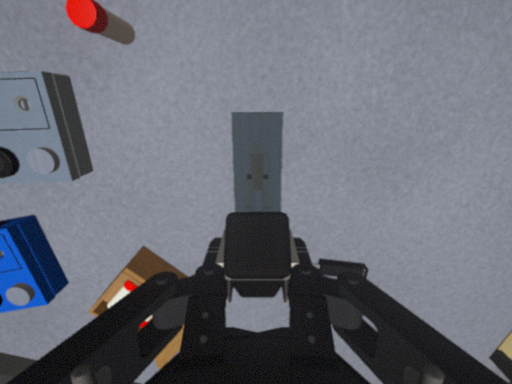

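View pics/s2.png

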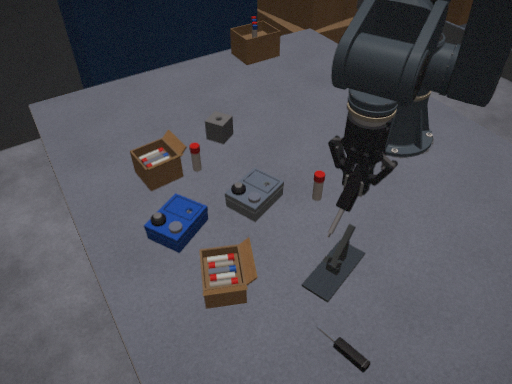

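Driver held at an opening of 25.4 mm, with the bit tip at about (330,234) in the scene view. I'll check its expected pose against the pictures.

```bash
python3 - <<'E'
from h import *
s=load("s2")
up=np.array([0,0,.16])
for k in(0,62,162): print(k,np.round(proj(s,TIP-DD*k/1000+up),1))
crop(s,"s2c.png",300,400,150,250,6)
E
```

```text
0 [326.8 237.2]
62 [341.4 209.1]
162 [365.  163.2]
```

View pics/s2c.png

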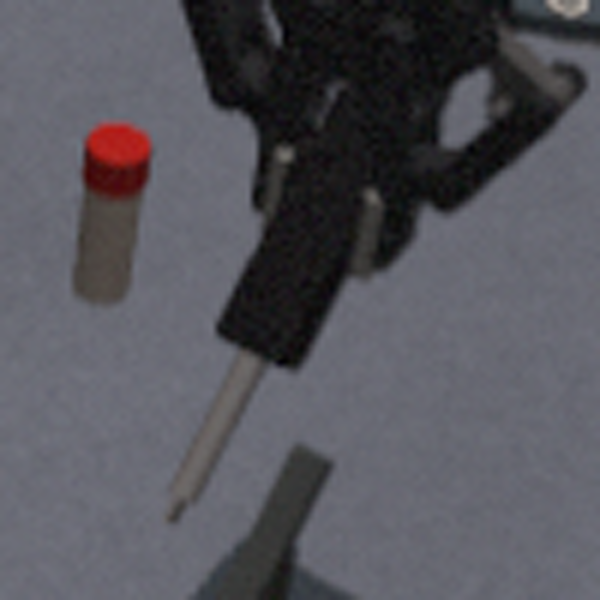

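```bash
cat >> h.py <<'E'
def hold_pose(yaw,h,xy=HOLE[:2],G=.120,ex=.022):
    zd=-DD; Dr=np.stack([np.cross(RN,zd),RN,zd],1); T=Dr.T@ori(RN,[0,0,-1])
    D2=cv2.Rodrigues(np.array([0,0,yaw]))[0]; O=D2@T
    return (np.array([*xy,h+G])+O[:,2]*ex), O
E
python3 - <<'E'
from h import *
from station import r,camera,claw
t=r.get_time_s(); y=-np.pi/6
p,O=hold_pose(y,.15); r.move_to(p.tolist(),O.tolist())
p,O=hold_pose(y,.085); r.servo_line(p.tolist(),velocity=.1)
print(r.get_time_s()-t,np.round(np.array(r.get_tool_pos())-p,4))
for n in("top","scene"):
    c=camera(n); np.savez(n[0]+"3.npz",**c)
    u,v=map(int,proj(c,[*HOLE[:2],.07])); print(n,u,v,np.round(proj(c,[*HOLE[:2],.085]),1),np.round(proj(c,[*HOLE[:2],.145]),1))
    crop(c,n[0]+"3.png",u-40,u+40,v-50,v+30,7); print(u-40,v-50)
E
```

```text
2.9583000000000004 [ 0.0002 -0.0001  0.0005]
top 399 209 [402.3 210. ] [413.  210.2]
359 159
scene 217 118 [217.7 114.3] [216.4  97.5]
177 68
```

View pics/s3.png

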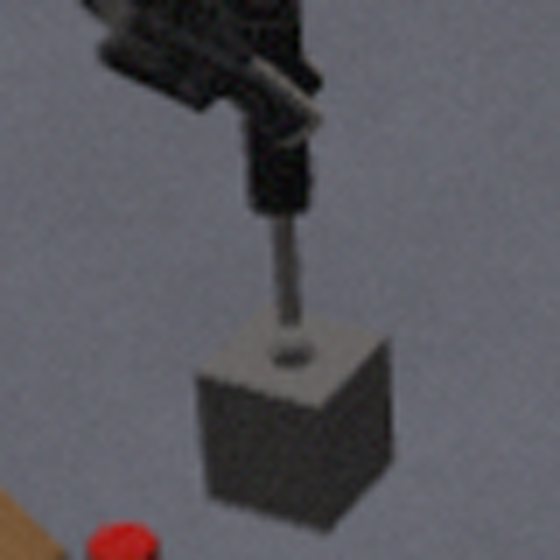

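View pics/t3.png

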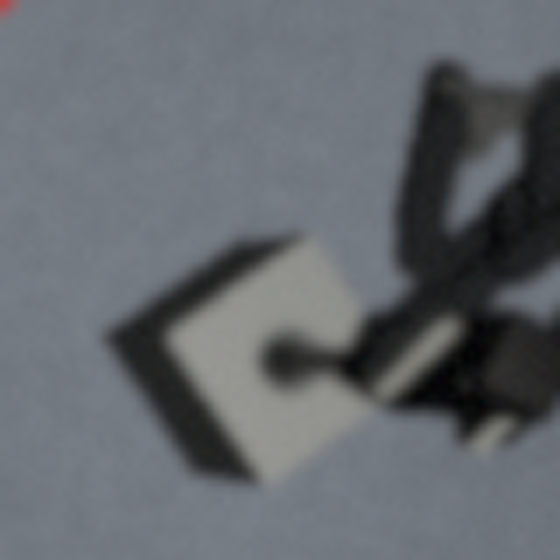

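The tip is directly above the hole in both views: scene tip (218,115) over the hole at (219,119). Inserting.

```bash
python3 - <<'E'
from h import *
from station import r,camera,claw
t=r.get_time_s(); y=-np.pi/6
p,O=hold_pose(y,.055); print(r.servo_line(p.tolist(),velocity=.06,until_force=12),r.get_ft_force().round(1) if hasattr(r.get_ft_force(),'round') else r.get_ft_force(),r.get_tool_pos()-p)
p,O=hold_pose(y,.006); print(r.servo_line(p.tolist(),velocity=.07,until_force=12),np.round(r.get_ft_force(),1),r.get_tool_pos()-p)
print(r.get_time_s()-t)
c=camera("scene"); crop(c,"s4.png",177,257,68,148,7)
E
```

```text
False [-0.3 -0.7 -0.8] [ 3.95296491e-05 -2.73194041e-05 -9.61990446e-06]
True [ 1.3 -1.5  6.3] [-0.00066262  0.00041095  0.00180357]
1.3000000000000007
```

View pics/s4.png

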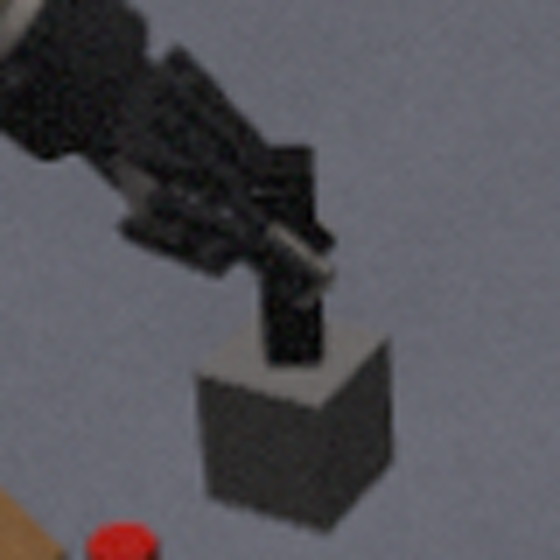

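```bash
python3 - <<'E'
from h import *
from station import r,camera,claw
t=r.get_time_s()
claw.grip(.085)
O=np.array(r.get_ee_rot()); p=np.array(r.get_tool_pos())
r.servo_line((p-O[:,2]*.09).tolist(),velocity=.2)
r.move_to([*HOLE[:2],.25],down(np.pi/3).tolist())
print(r.get_time_s()-t, r.get_time_s())
for n in("wrist","scene"):
    c=camera(n); np.savez(n[0]+"5.npz",**c); cv2.imwrite(f"pics/{n[0]}5.png",c["image"])
E
```

```text
2.0334000000000003 13.2417
```

View pics/w5.png

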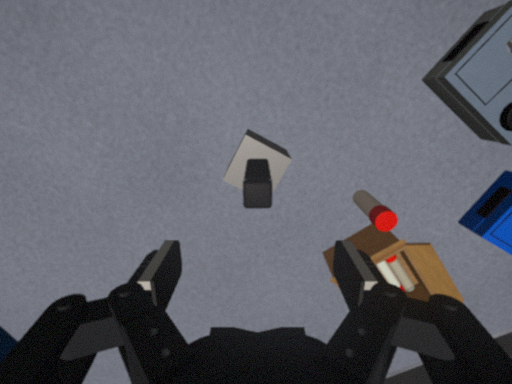

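View pics/s5.png

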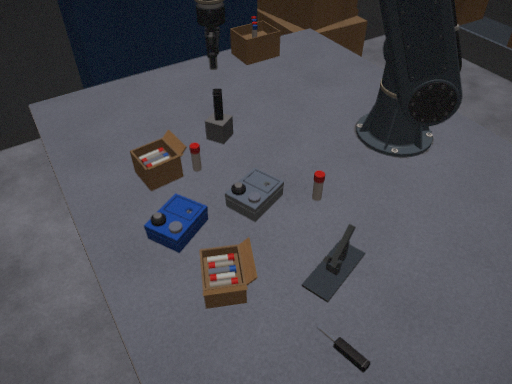

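Driver stands upright in the holder, handle end centred at about (257,194) in the wrist view. I'll re-centre by gripping across y, then across x.

```bash
python3 - <<'E'
from h import *
from station import r,camera,claw
w=load("w5"); print("handle end",plane(w,257,194.5,.170), HOLE)
t=r.get_time_s()
r.servo_line([*HOLE[:2],.111],velocity=.2,until_force=15); 
claw.grip(.015); print(r.get_opening(),np.round(r.get_ft_force(),1),np.round(r.get_tool_pos(),4))
claw.grip(.045)
r.servo_line([*HOLE[:2],.19],velocity=.2)
r.move_to([*HOLE[:2],.19],down(-np.pi/6).tolist())
print(r.get_time_s()-t, r.get_time_s())
c=camera("wrist"); np.savez("w6.npz",**c); cv2.imwrite("pics/w6.png",c["image"])
E
```

```text
handle end [ 0.49294605 -0.28588778  0.17      ] [ 0.4929 -0.2875  0.    ]
0.02535033709133114 [-0.5  0.9  4.9] [ 0.4931 -0.2876  0.1115]
3.683299999999999 17.025
```

View pics/w6.png

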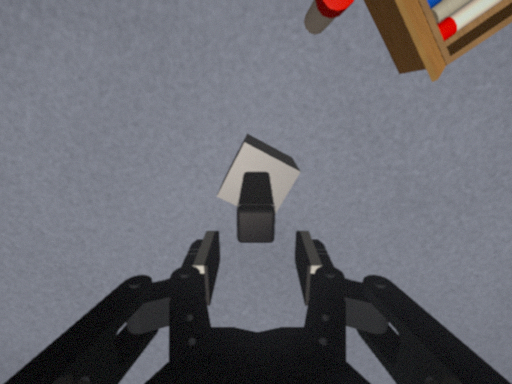

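```bash
python3 - <<'E'
from h import *
from station import r,camera,claw
t=r.get_time_s()
r.servo_line([*HOLE[:2],.111],velocity=.2,until_force=15); 
claw.grip(.015); print(r.get_opening(),np.round(r.get_ft_force(),1),np.round(r.get_tool_pos(),4))
r.servo_line([*HOLE[:2],.23],velocity=.15)
O=down(.28); p=np.array([.525,.03,.20])+O[:,1]*.084
r.move_to(p.tolist(),O.tolist())
print(r.get_time_s()-t, r.get_time_s(),np.round(r.get_ft_force(),1))
c=camera("wrist"); np.savez("w7.npz",**c); cv2.imwrite("pics/w7.png",c["image"])
crop(c,"w7c.png",180,330,40,180,5)
c=camera("scene"); np.savez("s7.npz",**c); cv2.imwrite("pics/s7.png",c["image"])
E
```

```text
0.025484622215367982 [-1.2  0.2  7.5] [ 0.4936 -0.288   0.1125]
2.75 19.825 [ 0.6 -0.5 -1.1]
```

View pics/w7.png

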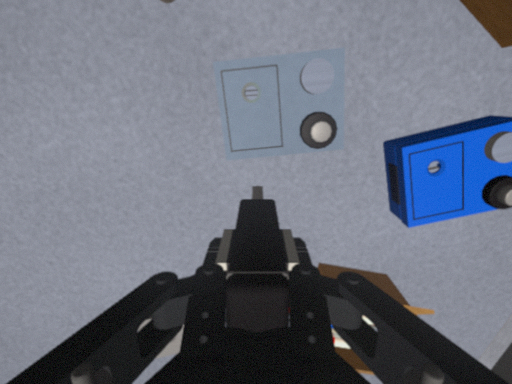

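View pics/w7c.png

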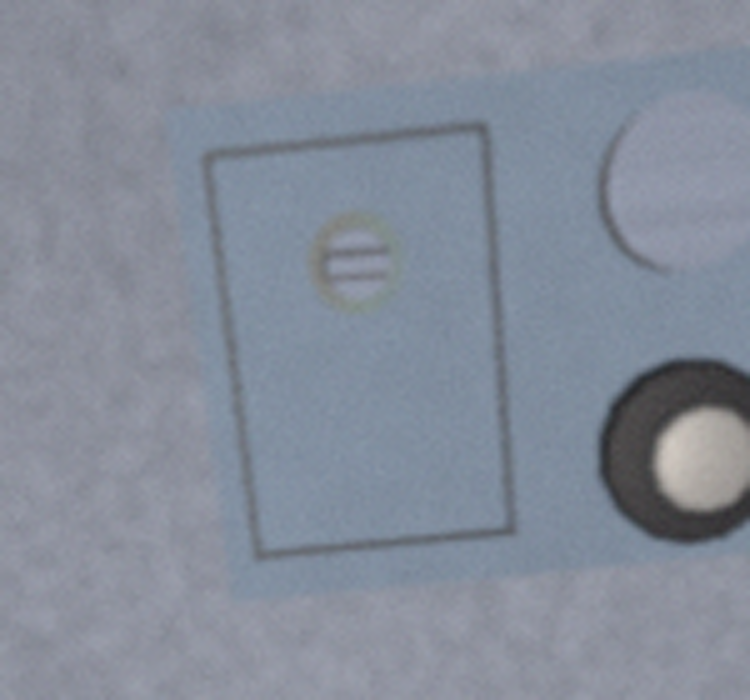

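View pics/s7.png

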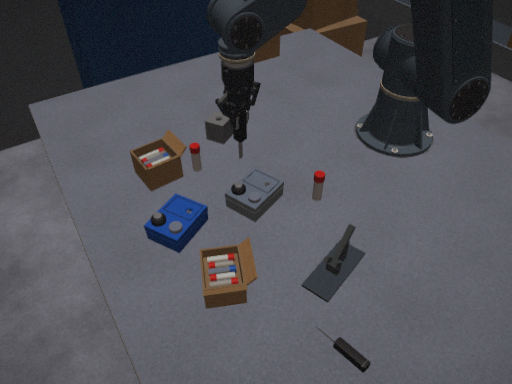

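The wrist view shows the screw at (251,92). Its slot lines in the crop slope about −0.1, parallel to the hatch outline (−0.107), so the screw is near 0. The bit tip is at (257,187). Computing the target.

```bash
python3 - <<'E'
from h import *
from station import r
w=load("w7")
def cp(x,y,s=5,u0=180,v0=40): return (x+.5)/s-.5+u0,(y+.5)/s-.5+v0
P=lambda x,y,z: plane(w,*cp(x,y),z)
print("ring",P(355,262,.05).round(4)," slot c",P(356,265,.043).round(4))
for a,b in [((325,254),(388,249)),((322,283),(386,274))]:
    d=P(*b,.044)-P(*a,.044); print("slot yaw",np.arctan2(d[1],d[0]).round(3))
Hc=[(207,155),(485,125),(513,531),(259,555)]; Q=[P(*h,.05) for h in Hc]
for i,j in((0,1),(3,2)): d=Q[j]-Q[i]; print("hatch x yaw",np.arctan2(d[1],d[0]).round(3),np.linalg.norm(d).round(4))
for i,j in((3,0),(2,1)): d=Q[j]-Q[i]; print("hatch y yaw",(np.arctan2(d[1],d[0])-np.pi/2).round(3),np.linalg.norm(d).round(4))
def rb(u,v,z): return plane(w,u,v,z)
img=w["image"]
bt=P(705,458,.073); an=P(692,180,.06); hs=P(690,451,.062)
print("btn",bt.round(4),hs.round(4),"an",an.round(4)); d=an-bt; print(np.arctan2(d[1],d[0])-np.pi/2,np.linalg.norm(d))
# predictions from button/anvil -> screw
yaw=np.arctan2(d[1],d[0])-np.pi/2; R=np.array([[np.cos(yaw),-np.sin(yaw)],[np.sin(yaw),np.cos(yaw)]])
print("screw pred",(an[:2]+bt[:2])/2+R@[-66,18*1.0-0]*1e-3*1 if False else (an[:2]+bt[:2])/2+R@np.array([-.066,.018]))
O=np.array(r.get_ee_rot()); p=np.array(r.get_tool_pos())
print("tool",p.round(4),"tip exp px",np.round(proj(w,p+O[:,2]*.1035),1), np.round(proj(w,p+O[:,2]*.1035+O[:,1]*.002),1))
img=w["image"]; crop(w,"w7t.png",230,290,170,220,10)
s=load("s7"); print("scene tip",np.round(proj(s,p+O[:,2]*.1035),1)); crop(s,"s7t.png",210,280,110,180,8)
E
```

```text
ring [0.5198 0.0318 0.05  ]  slot c [0.52   0.0314 0.043 ]
slot yaw 0.353
slot yaw 0.41
hatch x yaw 0.376 0.0559
hatch x yaw 0.373 0.0561
hatch y yaw 0.376 0.081
hatch y yaw 0.378 0.0812
btn [0.5969 0.0154 0.073 ] [0.5963 0.0154 0.062 ] an [0.5792 0.064  0.06  ]
0.3495167334022218 0.05333903591572514
screw pred [0.51988988 0.0340058 ]
tool [ 0.5483 -0.0521  0.2001] tip exp px [254.6 188.1] [254.6 190.1]
scene tip [240.  157.3]
```

View pics/w7t.png

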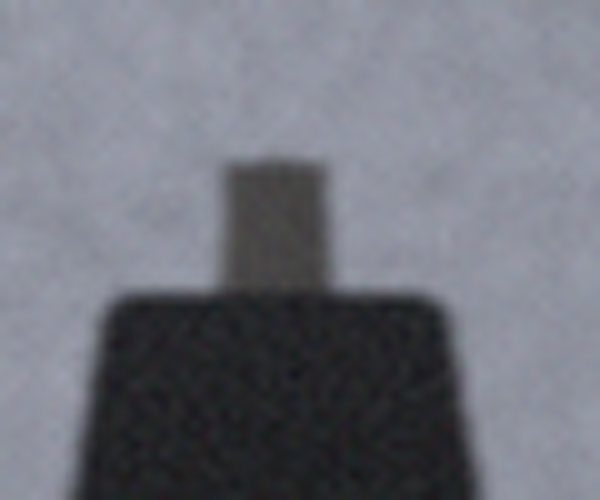

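View pics/s7t.png

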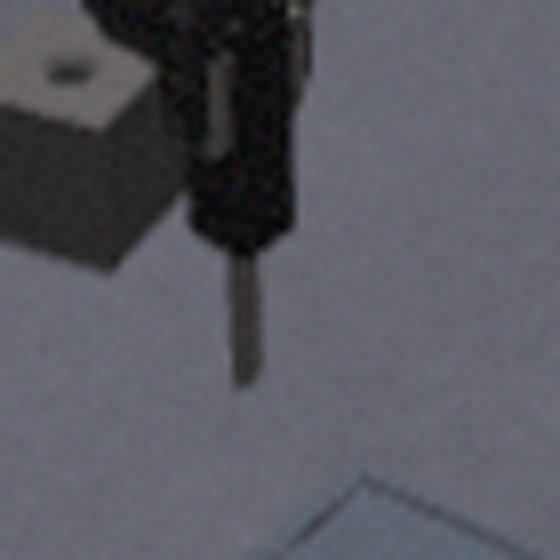

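```bash
cat >> h.py <<'E'
L=.1045; YAW=.378
E
python3 - <<'E'
from h import *
from station import r,camera
O=down(YAW); S=np.array([.517,.031])
t=r.get_time_s()
r.move_to([*S,.066+L],O.tolist()); print(r.get_time_s()-t,np.round(r.get_tool_pos(),4))
for n in("wrist","top","scene"):
    c=camera(n); np.savez(n[0]+"8.npz",**c)
    p=np.array([*r.get_tool_pos()[:2],.066]); a=proj(c,p); print(n,np.round(a,1),"mouth",np.round(proj(c,[*S,.05]),1))
    u,v=map(int,a); crop(c,n[0]+"8.png",u-30,u+30,v-35,v+25,10); print(u-30,v-35)
E
```

```text
0.4582999999999977 [0.517  0.0309 0.1705]
wrist [255.  187.7] mouth [254.9 182.1]
225 152
top [270.6 203.5] mouth [270.  203.9]
240 168
scene [265.9 178.9] mouth [266.2 183.5]
235 143
```

View pics/w8.png

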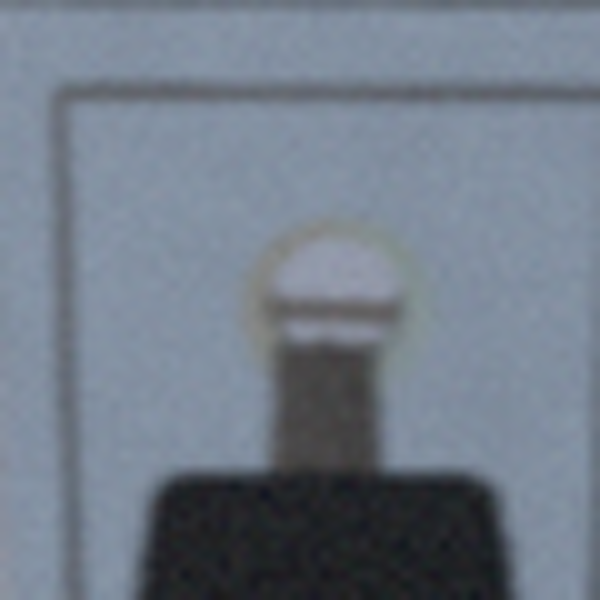

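View pics/s8.png

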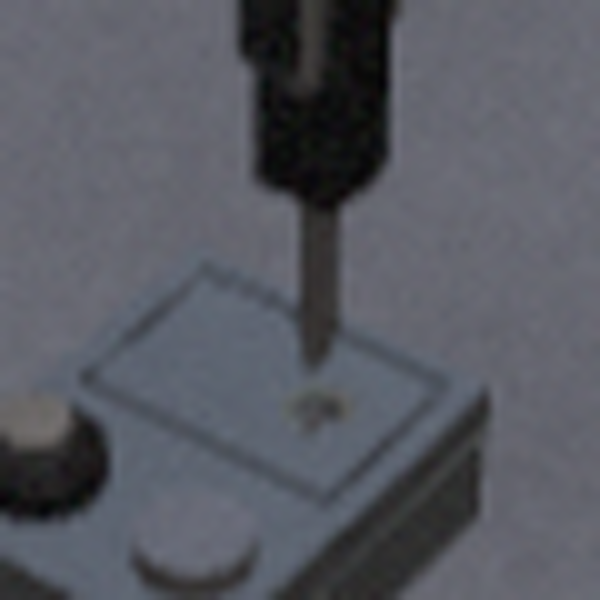

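View pics/t8.png

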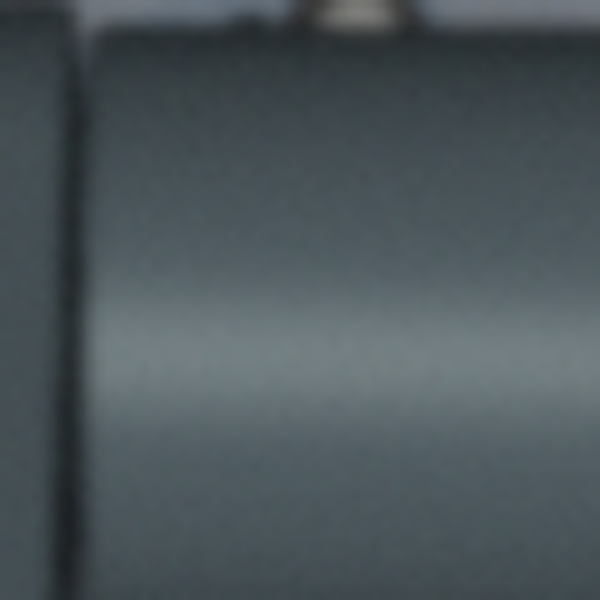

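In the wrist view the bit (column 257.7) hovers over the screw ring centre (about 258.3, 182.5) and the slot line is parallel to the blade. It needs a 0.6 mm shift in +tool x, then I can descend onto it.

```bash
python3 - <<'E'
from h import *
from station import r,camera
O=down(.355); S=np.array([.5176,.0312])
t=r.get_time_s()
r.servo_line([*S,.058+L],O.tolist(),velocity=.05)
hit=r.servo_line([*S,.034+L],velocity=.025,until_force=8)
print(hit,r.get_time_s()-t,"tip z",r.get_tool_pos()[2]-L,np.round(r.get_tool_pos(),4),np.round(r.get_ft_force(),1),np.round(r.get_torque(),2))
for n in("wrist",):
    c=camera(n); np.savez(n[0]+"9.npz",**c); crop(c,n[0]+"9.png",225,285,150,210,10)
E
```

```text
True 1.0416999999999987 tip z 0.03918560543889464 [0.5177 0.0312 0.1437] [-3.1 -0.3 10.1] [-0.01  0.54  0.04]
```

View pics/w9.png

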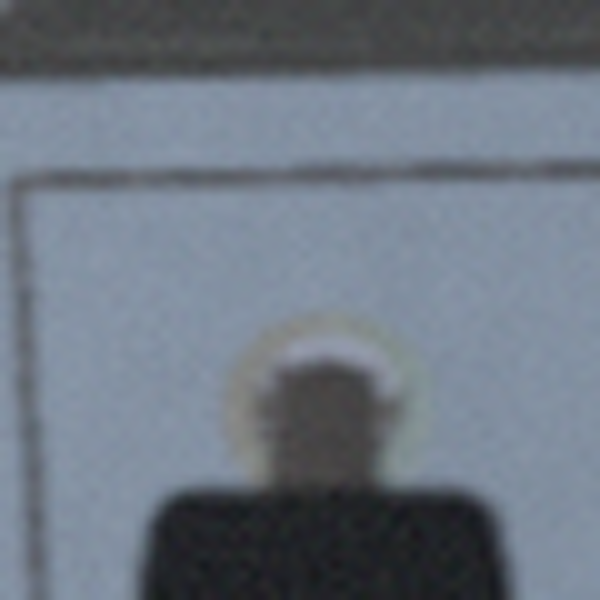

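Seated: tip at z 39.2 mm, on the slot floor, with the blade in the slot in the picture. Turning clockwise in small helical steps with force monitoring.

```bash
python3 - <<'E'
from h import *
from station import r,camera
S=np.array([.5176,.0312]); t=r.get_time_s()
yaw=.355; z=r.get_tool_pos()[2]-.0005
end=.378-1.4-.10
while yaw>end+1e-6:
    d=min(.16,yaw-end); yaw-=d
    f=r.get_ft_force()[2]
    dz=.0028*d+np.clip((12-f)*.00006,-.0002,.0004); dz=max(dz,.0001); z-=dz
    cur=np.array(r.get_tool_pos()); tgt=np.array([*S,z]); dist=np.linalg.norm(tgt-cur)
    r.servo_line(tgt.tolist(),down(yaw).tolist(),velocity=max(dist,1e-4)/.3)
    print(round(yaw,2),"tipz",round((r.get_tool_pos()[2]-L)*1e3,2),np.round(r.get_ft_force(),1),np.round(r.get_torque()[2],3))
    if abs(r.get_torque()[2])>1.5 or r.get_ft_force()[2]>40: break
print(r.get_time_s()-t,r.get_time_s())
c=camera("wrist"); np.savez("w10.npz",**c); crop(c,"w10.png",215,295,150,210,10)
E
```

```text
0.19 tipz 39.07 [-2.8  0.8 12.5] -0.016
0.03 tipz 38.82 [-3.7  1.3 13.6] 0.019
-0.13 tipz 38.48 [-3.5  1.5 13.9] -0.001
-0.29 tipz 38.08 [-2.8  1.5 14.3] 0.058
-0.45 tipz 37.69 [-3.4  0.5 13.2] 0.043
-0.61 tipz 37.27 [-2.2  0.8 11.9] 0.071
-0.77 tipz 36.84 [-2.7 -0.1 12.4] 0.062
-0.93 tipz 36.38 [-2.2  0.8 11.9] 0.087
-1.09 tipz 35.93 [-2.6  0.7 12.3] 0.047
-1.12 tipz 35.84 [-2.1  0.9 12.4] 0.009
3.0249999999999986 24.65
```

View pics/w10.png

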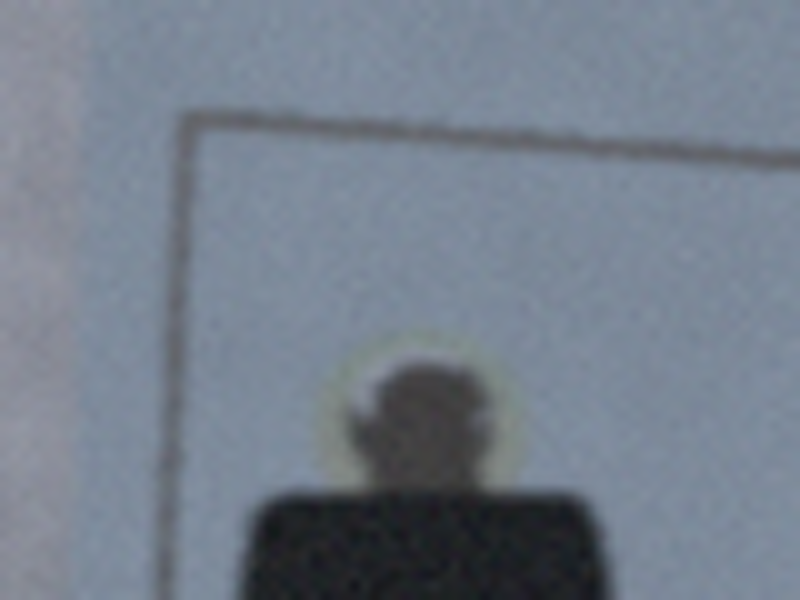

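The slot at (360,430)–(485,400) still looks slightly short of the blade and no stop torque has shown yet. I'll keep turning until it reaches the hard stop.

```bash
python3 - <<'E'
from h import *
from station import r,camera
S=np.array([.5176,.0312]); t=r.get_time_s()
yaw=-1.122; z=r.get_tool_pos()[2]-.0005
for i in range(7):
    d=.07; yaw-=d
    f=r.get_ft_force()[2]
    dz=.0028*d+np.clip((14-f)*.00006,-.0002,.0004); dz=max(dz,.0001); z-=dz
    cur=np.array(r.get_tool_pos()); tgt=np.array([*S,z]); dist=np.linalg.norm(tgt-cur)
    r.servo_line(tgt.tolist(),down(yaw).tolist(),velocity=max(dist,1e-4)/.25)
    R=np.array(r.get_ee_rot())
    print(round(yaw,2),"act",np.round(np.arctan2(R[1,0],R[0,0]),3),"tipz",round((r.get_tool_pos()[2]-L)*1e3,2),np.round(r.get_ft_force(),1),np.round(r.get_torque()[2],3))
    if abs(r.get_torque()[2])>.5 or f>35: break
print(r.get_time_s()-t,r.get_time_s())
c=camera("wrist"); np.savez("w11.npz",**c); crop(c,"w11.png",215,295,150,210,10)
E
```

```text
-1.19 act -1.192 tipz 35.82 [-1.1  0.1  9.7] 0.053
-1.26 act -1.262 tipz 35.51 [-3.2  0.6 11.2] 0.045
-1.33 act -1.332 tipz 35.25 [-2.5  0.7 12.8] 0.061
-1.4 act -1.402 tipz 35.15 [-3.1  0.7 14.1] 0.143
-1.47 act -1.472 tipz 35.08 [-3.3  0.7 15.6] 0.146
-1.54 act -1.542 tipz 35.07 [-3.6 -0.3 16.7] 0.031
-1.61 act -1.612 tipz 34.98 [-2.7 -1.4 16.5] 0.2
1.75 26.45
```

View pics/w11.png

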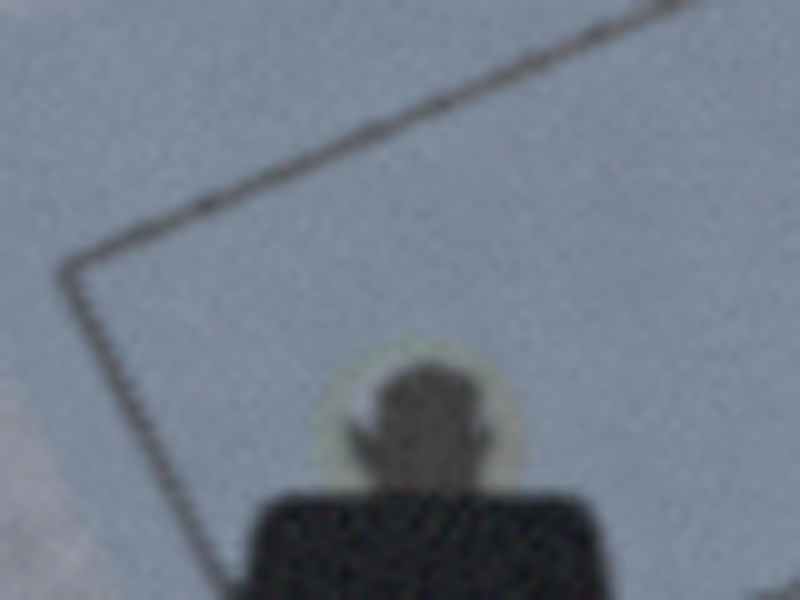

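The tip z plateaued at 35.1 mm from yaw −1.4 on, a total sink of about 4 mm and the full 1.4 rad. Lifting straight up to look at the slot.

```bash
python3 - <<'E'
from h import *
from station import r,camera
t=r.get_time_s(); p=np.array(r.get_tool_pos())
r.servo_line([p[0],p[1],.068+L],velocity=.06); r.servo_line([.5176,.0312,.085+L],velocity=.1)
O=np.array(r.get_ee_rot()); 
q=np.array(r.get_tool_pos())+O[:,1]*.05
r.servo_line([*q[:2],.09+L],velocity=.15)
print(r.get_time_s()-t)
c=camera("wrist"); np.savez("w12.npz",**c); cv2.imwrite("pics/w12f.png",c["image"])
u,v=map(int,proj(c,[.5176,.0312,.05])); print(u,v); crop(c,"w12.png",u-40,u+40,v-30,v+30,10)
d=O[:,0]; print(d)
E
```

```text
1.5249999999999986
257 133
[-4.12217945e-02 -9.99150020e-01  1.87560072e-05]
```

View pics/w12.png

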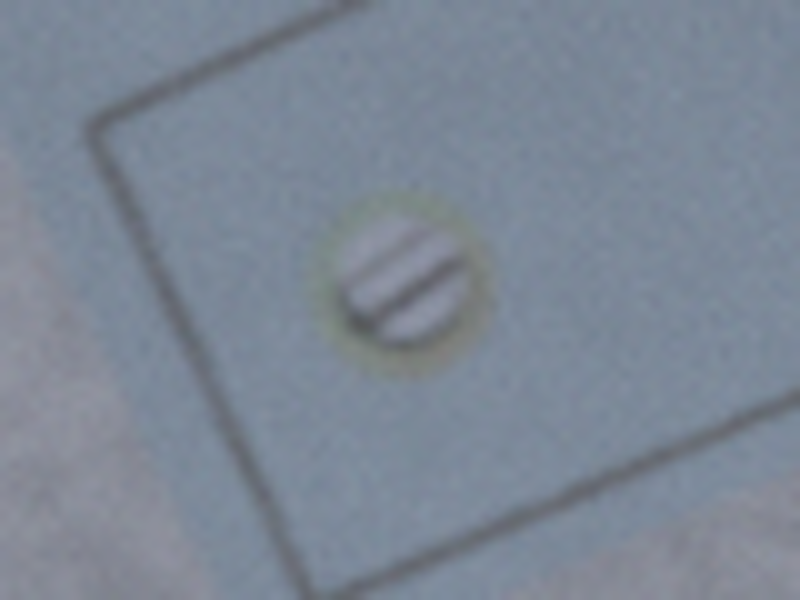

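View pics/w12f.png

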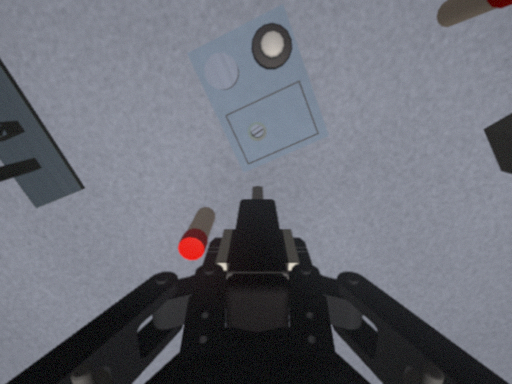

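The slot now lies at about +0.61 rad in the picture, which gives a world yaw of −1.0 and a screw angle of about 1.38–1.4 rad, so it is home. The driver still looks straight in the grip (tip at (257,187)). Carrying it back to the holder.

```bash
python3 - <<'E'
from h import *
from station import r,camera
t=r.get_time_s(); print(r.get_opening())
p=np.array(r.get_tool_pos()); r.servo_line([p[0],p[1],.25],velocity=.2)
O=down(-np.pi/6)
r.move_to([*HOLE[:2],.14+L],O.tolist())
r.servo_line([*HOLE[:2],.085+L],velocity=.12)
print(r.get_time_s()-t)
for n in("wrist","scene"):
    c=camera(n); np.savez(n[0]+"13.npz",**c)
    a=proj(c,[*HOLE[:2],.085]); print(n,np.round(a,1),"mouth",np.round(proj(c,[*HOLE[:2],.07]),1))
    u,v=map(int,a); crop(c,n[0]+"13.png",u-35,u+35,v-35,v+35,8); print(u-35,v-35)
E
```

```text
0.025433252022641253
2.508300000000002
wrist [254.8 188.9] mouth [254.9 184.3]
219 153
scene [217.7 114.3] mouth [218.  118.3]
182 79
```

View pics/w13.png

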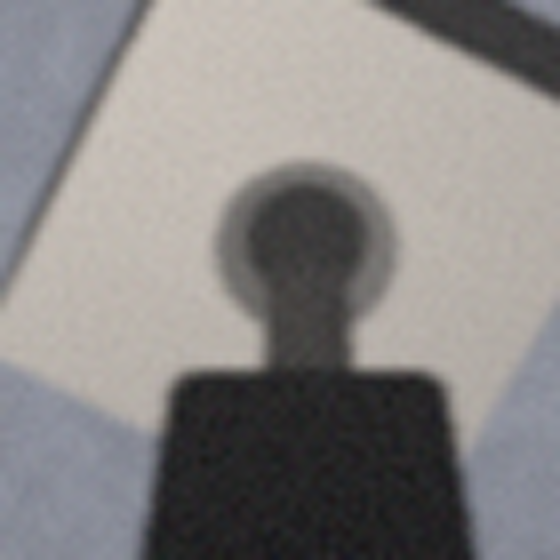

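View pics/s13.png

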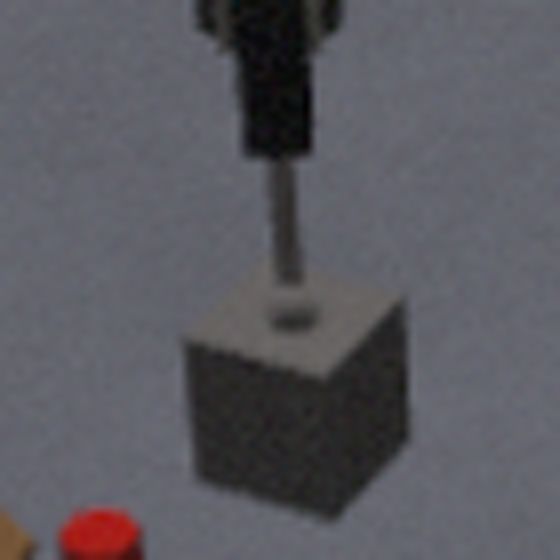

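The shaft sits directly over the hole mouth: column 309 against 306 in the crop. Inserting and releasing.

```bash
python3 - <<'E'
from h import *
from station import r,camera,claw
t=r.get_time_s()
h=r.servo_line([*HOLE[:2],.006+L],velocity=.06,until_force=10)
print(h,"tip",r.get_tool_pos()[2]-L,np.round(r.get_ft_force(),1))
claw.grip(.07); r.sleep(.3)
p=r.get_tool_pos(); r.servo_line([p[0],p[1],.22],velocity=.2)
print(r.get_time_s()-t,r.get_time_s())
c=camera("wrist"); cv2.imwrite("pics/w14.png",c["image"]); c=camera("scene"); np.savez("s14.npz",**c); crop(c,"s14.png",182,252,70,140,8)
c=camera("top"); np.savez("t14.npz",**c); cv2.imwrite("pics/t14.png",c["image"])
E
```

```text
True tip 0.008002786895044148 [-0.7  0.3  6.4]
2.691700000000001 33.375
```

View pics/w14.png

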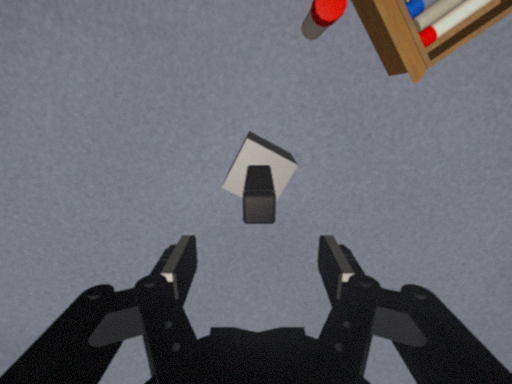

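View pics/s14.png

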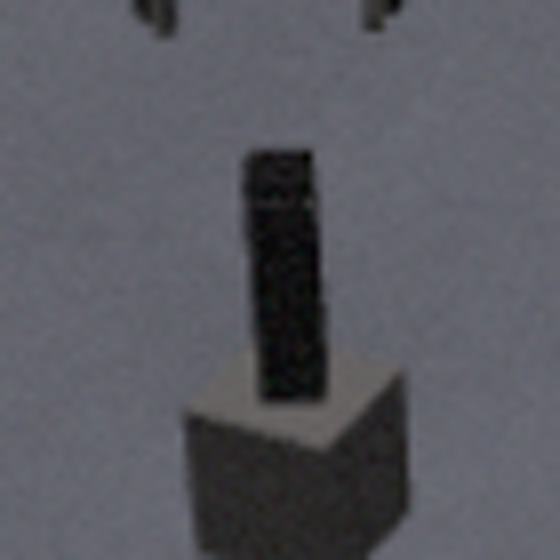

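The driver stands upright and let go, with its handle end at (258,208). Next is the test button, with shut fingers, at (0.5953, 0.0148).

```bash
python3 - <<'E'
from h import *
from station import r,camera,claw
t=r.get_time_s()
B=[.5953,.0148]
p=r.get_tool_pos(); r.servo_line([p[0],p[1],.27],velocity=.25)
O=down(.378-np.pi/2)
r.move_to([*B,.20],O.tolist()); claw.grip(0.0)
r.servo_line([*B,.10],velocity=.12)
for n in("wrist","scene"):
    c=camera(n); a=proj(c,[*B,.073]); u,v=map(int,a); crop(c,n[0]+"15.png",u-40,u+40,v-35,v+35,8)
print(r.get_time_s()-t,r.get_opening())
E
```

```text
3.341700000000003 0.0003526258092920171
```

View pics/w15.png

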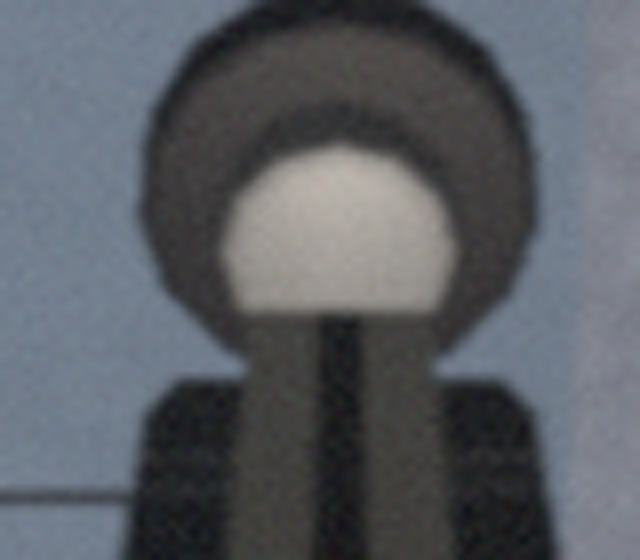

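View pics/s15.png

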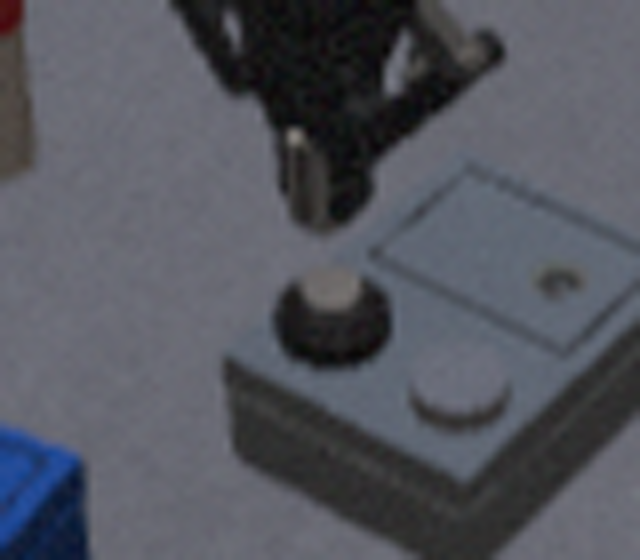

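The fingertips are centred over the grey button disc, well clear of the anvil. Pressing.

```bash
python3 - <<'E'
from h import *
from station import r,camera,claw
t=r.get_time_s(); B=[.5953,.0148]
h=r.servo_line([*B,.078],velocity=.08,until_force=20); print(h)
f0=r.get_ft_force()[2]
z=.078
while z>.058:
    z-=.001; r.servo_line([*B,z],velocity=.02)
    f=r.get_ft_force()[2]-f0; print(round(r.get_tool_pos()[2],4),round(f,1))
    if f>15: break
r.sleep(.2); print(np.round(r.get_tool_pos(),4),np.round(r.get_ft_force(),1))
c=camera("scene"); u,v=map(int,proj(c,[*B,.073])); crop(c,"s16.png",u-40,u+40,v-35,v+35,8)
r.servo_line([*B,.20],velocity=.15); print(np.round(r.get_ft_force(),1),r.get_time_s())
for n in("scene","top","wrist"):
    c=camera(n); cv2.imwrite(f"pics/{n[0]}17.png",c["image"]); np.savez(n[0]+"17.npz",**c)
    if n=="wrist":u,v=map(int,proj(c,[*B,.073])); crop(c,"w17c.png",u-60,u+60,v-50,v+20,6)
    if n=="scene":u,v=map(int,proj(c,[*B,.073])); crop(c,"s17c.png",u-40,u+40,v-35,v+35,8)
E
```

```text
False
0.0772 -0.9
0.0761 -1.0
0.075 -1.2
0.0739 -0.5
0.0729 -0.6
0.0721 1.4
0.071 1.6
0.0701 1.4
0.069 2.4
0.068 4.6
0.067 2.5
0.0661 5.5
0.0659 13.0
0.0657 23.7
[0.5955 0.0148 0.0657] [-6.3  0.4 23.6]
[0.1 0.3 0.5] 42.1
```

View pics/s16.png

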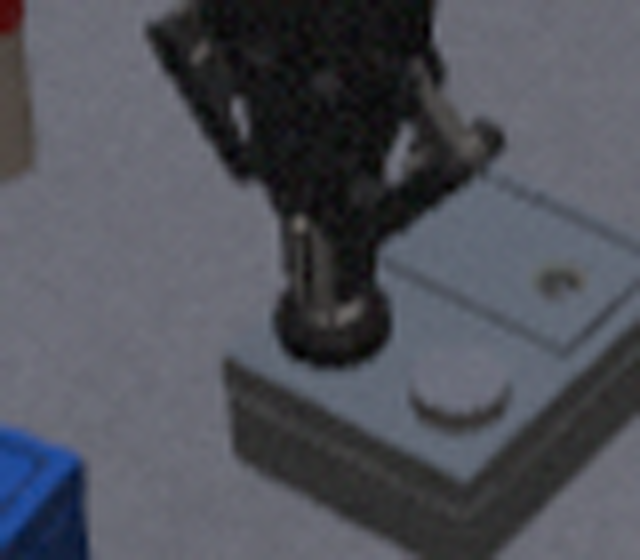

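View pics/s17.png

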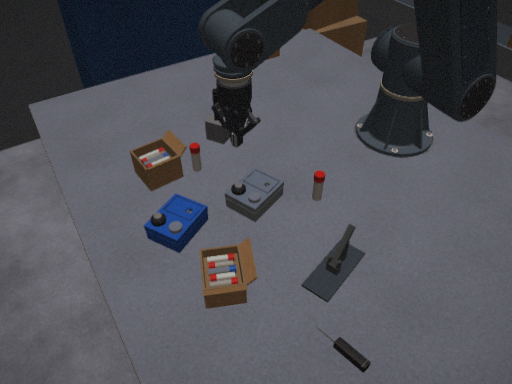

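View pics/w17.png

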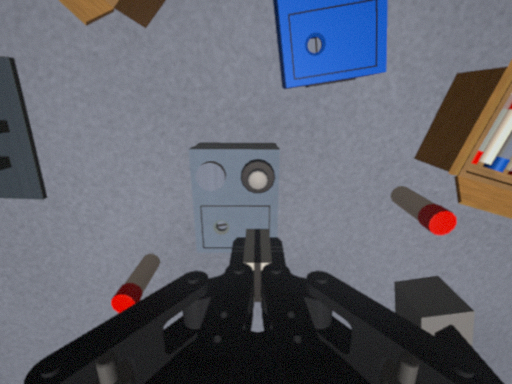

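The button went down 6 mm to a hard stop (force rose from 5 to 24 N) and sprang back; the wrist view shows the disc raised at (258,179). Tubes and cartons are where they were. One last look at the driver, then I'll hand in.

```bash
python3 - <<'E'
from h import *
from station import r,camera
c=load("t17"); crop(c,"t17c.png",330,450,140,240,6)
z=load("t0") if False else load("top0")
for n,(u,v) in dict(tubea=(240,253),tubeb=(355,157),cA=(185,110),cB=(366,115)).items():
    d=np.abs(c["image"][v-22:v+22,u-22:u+22].astype(int)-z["image"][v-22:v+22,u-22:u+22]).max(2); print(n,(d>40).sum())
E
```

```text
tubea 763
tubeb 70
cA 0
cB 1
```

View pics/t17c.png

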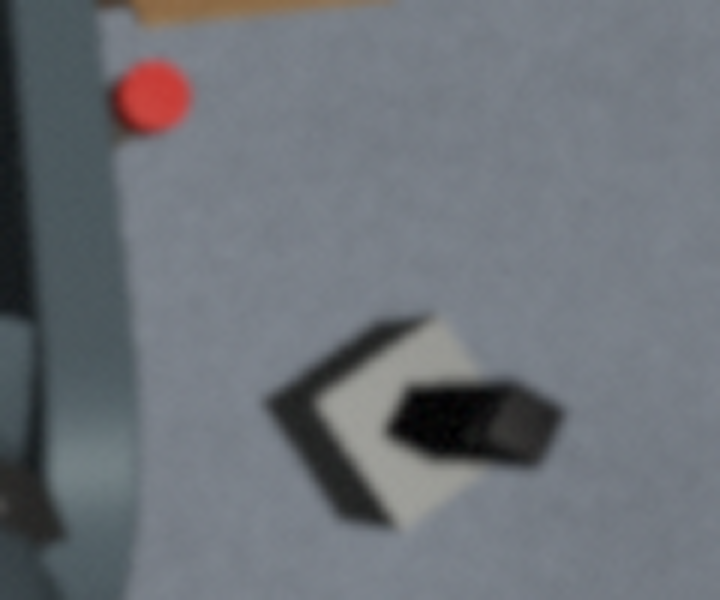

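```bash
python3 - <<'E'
from station import r,order
print(order.hand_in(), r.get_time_s())
E
```

```text
the job is handed in; nothing more can be done
the job is handed in; nothing more can be done
```

The job is done and handed in at about 42 s of the 69 s allowed; no verdict was reported. I stood the larger screwdriver in the holder and let go. I then took it again from above, drove the screw clockwise home, put the driver back and pressed the setter's test button.

Last checks:
- **Screw:** the bit sank about 4 mm and then stopped going down. The slot then measured about 1.38 rad from the setter's x axis (limit 1.3), good to roughly 0.05 rad.
- **Press on the bit:** the upward force on the tool stayed at about 10–17 N during the turn.
- **Driver:** it stands upright in the holder with its shoulder on the block. At release, the tool height put the tip at about 8 mm.
- **Button:** it went down about 6 mm to a hard stop (force up to 24 N) and looks fully raised again. The tool force returned to about 0.
- **Tubes and cartons:** they look unmoved. The top picture could not confirm tube_a because the arm hid it, but the scene picture shows it in place.

Two things disagreed:
- **Wrist camera:** it read about 2.5 mm sideways against the arm's own position, so I aimed the bit by comparing it with the screw in the same picture.
- **Turning the screw:** the gripper turned about 0.5 rad further than the screw, and no clear torque peak showed at the stop. I judged the screw home by its depth and the slot picture.

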